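Return stray herb pieces to their own trays

ROBOT

A 6-joint arm with a two-finger parallel gripper is mounted at the origin on the work surface. World frame = base frame: x ahead of the robot, y to its left, z up, the work surface at z = 0. Lengths are in mm, angles in degrees, forces in N, time in s.
With the tool pointing down it reaches from about 425 to 1125 mm from the base axis. Payload 14.9 kg.
Tool frame: the origin (TCP) lies at the very end of the fingers, on their centre line; the grasp point (between the pads) lies 19 mm behind it; z points along the fingers, x is the direction in which the jaws open and shut, and the axes are right-handed (so a half turn about z gives the same grasp; the last joint's range is limited). The gripper opens to 91 mm and grips with 3 to 60 N. Pads are 32 mm wide; open, the fingers measure 118 mm over their backs; the gripper's body (76 mm by 178 mm) begins 60 mm behind the grasp point.
Start: joints at [-69.059, 21.709, 99.362, -0, 58.929, -1.908], TCP at [271.816, -645.084, 213.932] pointing down, gripper open.
Joint ranges: [-158.91, 158.91], [-42.39, 125.64], [0.06, 152.35], [-60.88, 240.88], [17.5, 164.5], [-176.32, 176.32]. Speed limits (degrees/s): [108.29, 108.29, 136.94, 180, 180, 180].

INTERFACE

Orientations are given as [roll, pitch, yaw] about the fixed x, y, z axes, in that order (R = Rz(yaw) Ry(pitch) Rx(roll)).
In Python, from plant import env gives the robot as it stands. The module is installed in compiled form; this text tells all that it offers.
- The arm moves only by the tool jog_arm, never from a script. Its argument "deltas" is a list of rows, each a list of 7 numbers: the turn, a rotation vector about the tool's x, y, z normalised to -1 to 1, where 1 is 0.08 rad, then the shift along the tool's x, y, z normalised to -1 to 1, where 1 is 0.05 m, then the opening, from 0 (shut) to 1 (fully open). A call has 1 to 8 rows; each row shifts and turns the commanded pose from where the row before left it, along the tool's axes as they then stand; what a row does not reach is not made up. A row lasts 1/10 s, in which the tool goes at most 50 mm and 8.59 degrees, less where a joint would pass 70% of its speed; a pose out of reach is approached as far as the arm can. A call with a number of a shift or a turn outside -1 to 1 is refused whole. A call with a gripper value outside its range is refused whole. The fingers move at their own pace and stop on an object; "force" is the grip in N (left out, the last holds). Time passes only in rows, so rows that do not move let the fingers close. It gives the time, the measured TCP pose, the force and the opening at its end, in the units of the state.
- env.get_state(): the state, without advancing time (a new reading comes with each control period).
- env.read_camera(name): name is "side" or "top"; returns (picture, depth): 384x512x3 uint8, red, green, blue; 384x512 float32, mm along the optical axis (not along the pixel's ray), 0 where there is no reading.
- env.calibration(name): a dict with "camera_matrix" (3x3 intrinsics, pixels), "k1" (the pictures are not rectified: a ray, as slopes to the right and down, at radius r is drawn at 1 + k1 r^2 times it, then the intrinsics apply), "view" (4x4, takes a point from world to camera coordinates). Camera axes: x right, y up, looking along -z (the intrinsics and any distortion apply to the point x, -y, -z); pixel columns grow to the right and rows downward; lengths in mm; the calibration is good to about 2 mm. A picture is of the moment at which its call begins. calibration takes no time and is no camera call.
- env.sign_off(): hands the job in, once; it reports no verdict.
The state is a dict: "clock": time; "joint_pos": joint angles; "joint_velocities": joint speeds; "joint_efforts": joint torques, N m; "tcp_pos": TCP position; "eef_rot": TCP orientation; "force": force on the tool from outside, world axes, zero at the start; "moment": the same for the moment, N m; "grip_width": finger opening in mm.
Only numpy, scipy, OpenCV 4.12 (cv2) and the standard library are available. Lean on these libraries where they do the work, as an engineer would, in place of code of your own. Each camera call takes 0.05 s, during which the arm holds its last target. There are 200 camera calls.

TASK

Four stray pieces of dried herb are on the dispensing counter: a root cut, a white fungus block, a round nut, and a slab of bark that has slipped upright into the narrow gap between two small red drawers. Put each one back with its own kind: the root, the block and the nut lying in the empty front space of the tray that already holds such pieces, the bark standing upright in the empty front slot of the bark rack. Leave the amber jar and the steel scoop where they are.

Things in the scene. Friction and masses are not known exactly. Their poses are not given: they have to be found in the camera images.
- root_center (a point): The stray root cut: a brown stick, 50 mm long and 22 by 22 mm across (flattened, so it does not roll), lying on the counter, about 30 g. This point is its centre, 11 mm above its underside; x along its length, z up. It starts at any yaw.
- fungus_center (a point): The stray white fungus block: a pale square block 36 by 36 mm and 26 mm high, about 40 g, lying flat on the counter. This point is its centre, 13 mm up; x and y square to its sides.
- nut_center (a point): The stray nut: dark brown, round, 36 mm across at its widest (14 mm up) and 32 mm high, standing on a flat foot 24 mm across, about 30 g. This point is on its axis, 16 mm up; z up.
- bark_center (a point): The stray bark slab: a tan board 55 mm wide (x), 12 mm thick (y) and 75 mm tall (z), about 45 g, standing on edge on the counter in a 16 mm gap between two fixed red drawers (each 90 by 48 mm, 45 mm high, both together 90 by 112 mm), so its top 30 mm is exposed. It stands in the gap loosely: straight up frees it. This point is the centre of the slab, 37.5 mm up.
- root_tray_space (a point): Fixed plywood tray, 150 (x) by 110 (y) mm, outer walls 5 mm thick and 16 mm high. Its rear (+x) third holds five brown root cuts in a heap, fixed samples up to 48 mm high. The rest is the empty front space, 85 (x) by 100 (y) mm inside the walls. This point is the middle of that empty space on its floor, 4 mm above the counter; x points to the samples, z up.
- fungus_tray_space (a point): Fixed plywood tray, 150 (x) by 110 (y) mm, outer walls 5 mm thick and 16 mm high. Its rear (+x) third holds three pale square fungus blocks in a heap, fixed samples up to 56 mm high. The rest is the empty front space, 85 (x) by 100 (y) mm inside the walls. This point is the middle of that empty space on its floor, 4 mm above the counter; x points to the samples, z up.
- nut_tray_space (a point): Fixed plywood tray, 150 (x) by 110 (y) mm, outer walls 5 mm thick and 16 mm high. Its rear (+x) third holds three dark round nuts, fixed samples up to 36 mm high. The rest is the empty front space, 85 (x) by 100 (y) mm inside the walls. This point is the middle of that empty space on its floor, 4 mm above the counter; x points to the samples, z up.
- bark_rack_slot (a point): Fixed plywood rack, 150 (x) by 110 (y) mm, 34 mm high, with three tan bark slabs standing fixed in its rear (+x) half, 79 mm high. In the middle of its front half is one empty slot, 75 mm long (x), 26 mm wide (y), 30 mm deep. This point is the middle of the slot's floor, 4 mm above the counter; x along the slot towards the samples, z up. The slab's width goes along the slot. The nearest sample begins 45 mm from this point in x.
- jar: Bystander: a loose amber glass jar with a black cap, 68 mm across and 110 mm high. Origin under its centre.
- scoop: Bystander: a loose steel scoop, open pan 110 by 90 mm, up to 35 mm high, with a handle 85 mm long to -x. Origin under the centre of the pan.

How it is judged:
By the outcome, as a careful person would: the job done as asked, in the order asked, and still so for the second after the job is handed in, with the robot touching nothing.
It also fails if it takes over 118 s, if anything falls off the work surface, if the arm or the gripper's body presses on something with over 40 N, if the wrist force passes 120 N, or if a joint passes its speed limit or range.

## Working session

There is one attempt and no reset: what is moved stays moved. The work goes in short steps, Python scripts to look and compute and a tool call to move; the robot and the scene stay as the last step left them, time stands still between calls to the robot, and variables do not carry over. Pictures are saved under pics/ and viewed, about 12 in all and at most 16, crops included, and the job is handed in when it is done.

Besides the shell and the picture viewer there is one more tool, called after "Call:" in YAML: its name, and indented under it one key for each argument. jog_arm: Moves the arm, as the interface text tells. Its arguments: {"type":"object","properties":{"deltas":{"type":"array","items":{"type":"array","items":{"type":"number"}}},"force":{"type":"number"}},"required":["deltas"]}

```bash
mkdir -p pics; cat > h.py <<'E'
import numpy as np, cv2
from plant import env
def snap(n):
    p,d=env.read_camera(n); return p,d
def world(n,u,v,d):
    c=env.calibration(n);K=np.array(c["camera_matrix"]);V=np.array(c["view"])
    x,y=(u-K[0,2])/K[0,0],(v-K[1,2])/K[1,1]
    a,b=x,y
    for _ in range(20):
        s=1+c["k1"]*(a*a+b*b);a,b=x/s,y/s
    return (np.linalg.inv(V)@np.array([a*d,-b*d,-d,1]))[:3]
def ray(n,u,v,z):
    "point on pixel's ray at height z"
    p,q=world(n,u,v,100.),world(n,u,v,1000.)
    return p+(q-p)*(z-p[2])/(q[2]-p[2])
E
python3 - <<'E'
from h import *
for n in("top","side"):
    p,d=snap(n);np.save(f"pics/{n}0.npy",d);cv2.imwrite(f"pics/{n}0r.png",p[...,::-1])
    cv2.imwrite(f"pics/{n}0.png",cv2.resize(p[...,::-1],(800,600),interpolation=cv2.INTER_CUBIC))
    print(n,env.calibration(n))
    for u,v in((0,0),(511,0),(0,383),(511,383),(256,192)):print(u,v,ray(n,u,v,0).round())
print(env.get_state())
E
```

```text
top {'camera_matrix': array([[443.29046302,   0.        , 252.43058958],
       [  0.        , 443.29046302, 199.35620566],
       [  0.        ,   0.        ,   1.        ]]), 'k1': -0.14704191640906228, 'view': array([[ 2.52746378e-03, -9.99985355e-01,  4.78554159e-03,
        -7.71431916e+00],
       [ 9.91693516e-01,  3.12186629e-03,  1.28585473e-01,
        -5.38179335e+02],
       [-1.28598530e-01,  4.42079544e-03,  9.91686883e-01,
        -1.57217573e+03],
       [ 0.00000000e+00,  0.00000000e+00,  0.00000000e+00,
         1.00000000e+00]])}
0 0 [1415. 1096.   -0.]
511 0 [ 1432. -1143.     0.]
0 383 [-168.  957.    0.]
511 383 [ -169. -1006.     0.]
256 192 [570. -20.   0.]
side {'camera_matrix': array([[445.76109988,   0.        , 255.77281875],
       [  0.        , 445.76109988, 199.95082251],
       [  0.        ,   0.        ,   1.        ]]), 'k1': -0.023626133313898293, 'view': array([[-8.27028992e-01, -5.62159198e-01, -2.87053054e-04,
         4.58209526e+02],
       [ 3.92965834e-01, -5.78482614e-01,  7.14797676e-01,
        -2.55857728e+02],
       [-4.01996144e-01, 
[... 254 characters left out ...]
 192 [604. -75.   0.]
{'clock': 0.1, 'joint_pos': array([-6.90589103e+01,  2.17342513e+01,  9.93910780e+01,  1.11497498e-04,
        5.89301401e+01, -1.90729184e+00]), 'joint_velocities': array([-0.0437297 , -0.03259288, -0.02254491,  0.04103938, -0.12322695,
        0.061361  ]), 'joint_efforts': array([ 5.81558401e-03, -7.65034819e+01, -4.35292053e+01,  6.53726421e-02,
        3.97804461e-02,  1.16960052e-05]), 'tcp_pos': array([ 271.68380629, -644.74855119,  213.37946301]), 'eef_rot': array([-1.79998058e+02,  5.54355066e-02, -6.71516751e+01]), 'force': array([-0.03308731,  0.49428017, -0.30390942]), 'moment': array([ 0.03402757,  0.01457779, -0.02787854]), 'grip_width': 91.01030872409423}
```

View pics/top0.png

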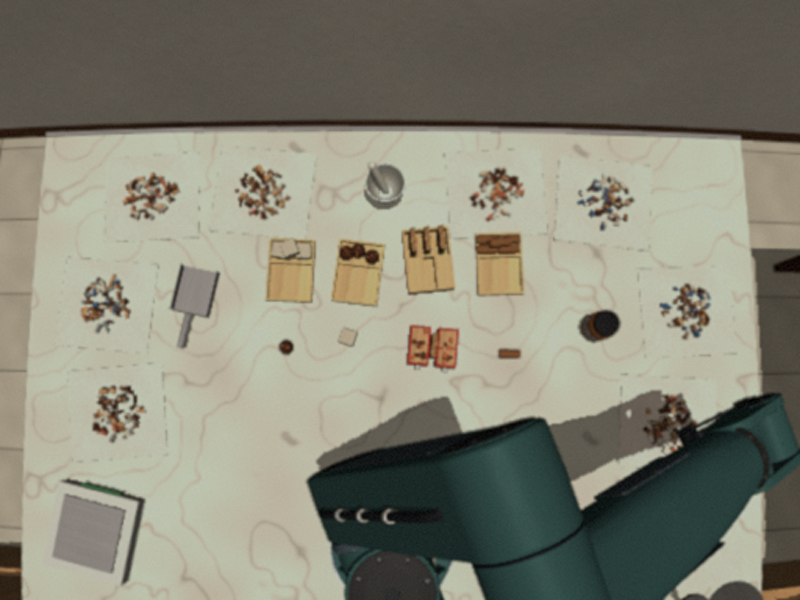

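View pics/side0.png

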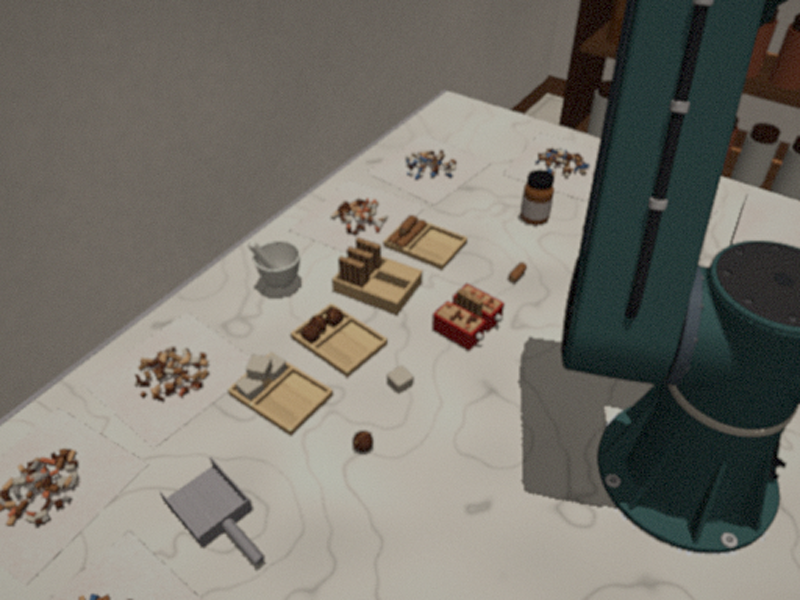

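Overview (800x600, top): fungus, nut, bark and root holders at about (290,270), (358,272), (428,260), (499,264). Stray nut (286,347), block (347,336), drawers (433,347), root (510,353). I'll enlarge both areas.

```bash
python3 - <<'E'
from h import *
t=cv2.imread("pics/top0r.png")
cv2.imwrite("pics/c1.png",cv2.resize(t[140:240,165:265],(600,600),interpolation=cv2.INTER_CUBIC))
cv2.imwrite("pics/c2.png",cv2.resize(t[140:240,250:350],(600,600),interpolation=cv2.INTER_CUBIC))
E
```

```text
(no output)
```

View pics/c1.png

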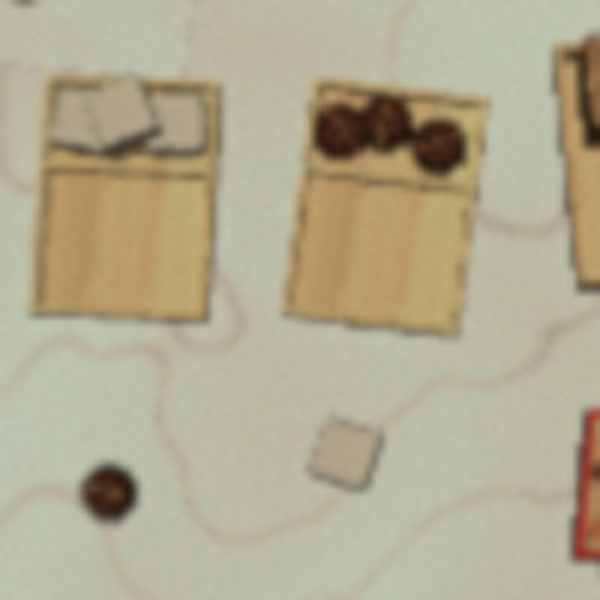

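View pics/c2.png

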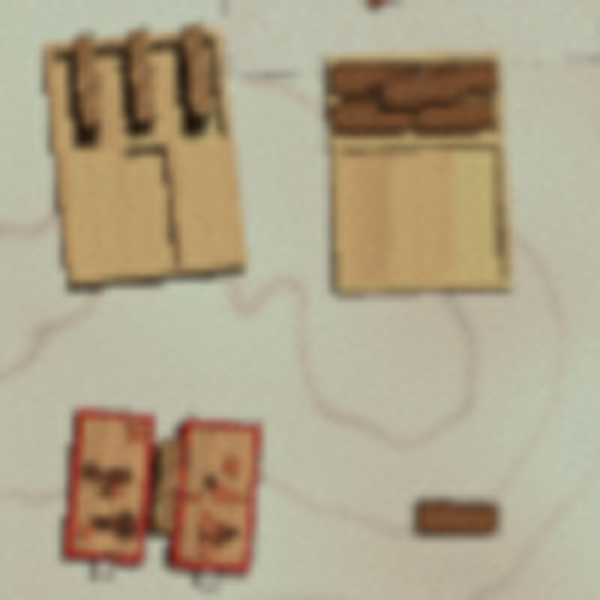

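```bash
cat > m.py <<'E'
from h import *
def P(o,c,z): return np.array([ray("top",o[0]+(u+.5)/6-.5,o[1]+(v+.5)/6-.5,z)[:2] for u,v in c])
A,B=(165,140),(250,140)
S={"ftray":(A,[(47,75),(221,83),(208,319),(32,312)],16),"ntray":(A,[(317,79),(489,98),(459,332),(285,312)],16),
"fung":(A,[(334,417),(384,432),(362,489),(308,472)],26),"rack":(B,[(43,46),(219,33),(244,268),(69,286)],34),
"slotR":(B,[(163,152),(178,265)],34),
"rtray":(B,[(326,58),(500,54),(511,288),(334,292)],16),"drawL":(B,[(77,410),(153,414),(143,564),(65,556)],45),
"drawR":(B,[(181,420),(262,424),(248,573),(170,566)],45),"drawers":(B,[(77,410),(262,424),(248,573),(65,556)],45),
"root":(B,[(416,499),(497,503),(496,536),(416,532)],22),"nut":(A,[(82,492),(109,465),(137,492),(109,520)],15)}
for k,(o,c,z) in S.items():
    q=P(o,c,z);print(k,"ctr",q.mean(0).round(1))
    if len(q)==4:
        e=q-np.roll(q,-1,0) # e0 = RL-RR (+y dir), e1=RR-FR (+x dir)
        L=np.linalg.norm(e,axis=1).round(1);
        yx=np.degrees([np.arctan2(*e[1][::-1]),np.arctan2(*(-e[3])[::-1])]);yy=np.degrees([np.arctan2(*e[0][::-1]),np.arctan2(*(-e[2])[::-1])])-90
        print("   len",L,"yaw",yx.round(1),yy.round(1))
    else: print(q.round(1))
# depth check
for n in("top",):
    d=np.load("pics/top0.npy")
    for nm,u,v in(("counter",165+230/6,140+420/6),("nut",165+109/6,140+490/6),("fung",165+346/6,140+452/6),("root",250+456/6,140+518/6),("bark",250+166/6,140+480/6),("drL",250+110/6,140+440/6),("rtray",250+420/6,140+220/6),("rack",250+90/6,140+220/6),("slot",250+148/6,140+210/6)):
        print(nm,world(n,u,v,float(d[int(round(v)),int(round(u))])).round(1))
# bark top points by depth
d=np.load("pics/top0.npy")
pts=np.array([world("top",u,v,float(d[v,u])) for v in range(205,240) for u in range(258,298) if d[v,u]>0])
b=pts[pts[:,2]>62];print("bark",len(b),b.mean(0).round(1),b.min(0).round(1),b.max(0).round(1))
# side view bark top / others using depth
d=np.load("pics/side0.npy")
pts=np.array([world("side",u,v,float(d[v,u])) for v in range(175,225) for u in range(270,330) if d[v,u]>0])
b=pts[(pts[:,2]>68)];print("side bark",len(b),b.mean(0).round(1),b.min(0).round(1),b.max(0).round(1))
c=b[:,:2]-b[:,:2].mean(0);r=cv2.minAreaRect(b[:,:2].astype(np.float32));print(r)
E
python3 m.py
```

```text
ftray ctr [641.  241.5]
   len [109.2 148.3 109.  149.5] yaw [-2.  -1.9] [-2.7 -2.1]
ntray ctr [636.2  80. ]
   len [107.6 147.6 107.5 147.4] yaw [-6.9 -6.9] [-6.3 -6.4]
fung ctr [481.7 102.6]
   len [31.7 37.  34.3 36.9] yaw [-20.6 -24.6] [-16.5 -17.2]
rack ctr [662.6 -83.4]
   len [108.8 147.4 107.1 150.3] yaw [5.4 6.1] [4.6 6.2]
slotR ctr [631.  -99.5]
[[ 666.   -95.1]
 [ 596.  -103.9]]
rtray ctr [ 658.  -254.5]
   len [109.6 148.2 110.  147.6] yaw [1.2 1.1] [1.9 1.6]
drawL ctr [460.5 -61.5]
   len [45.6 90.  46.7 87.7] yaw [-4.  -4.7] [-2.9 -5.7]
drawR ctr [ 454.8 -124.7]
   len [48.7 89.7 46.7 87.7] yaw [-5.8 -4.5] [-2.7 -5.1]
drawers ctr [457.7 -93.5]
   len [111.2  89.7 109.5  87.7] yaw [-5.8 -4.7] [-4.2 -5.2]
root ctr [ 443.4 -273.3]
   len [49.7 20.1 49.  20.1] yaw [-2.8 -0.8] [-2.8 -2.9]
nut ctr [457.8 248.3]
   len [23.2 24.  24.1 24. ] yaw [46.8 44.9] [45.6 45.6]
counter [502.8 175.5  -3.5]
nut [456.  243.6  36.7]
fung [480.5 101.7  25.7]
root [ 441.4 -274.4   23.4]
bark [460.4 -95.1  71.4]
drL [486.  -63.2  49.4]
rtray [ 628.1 -258.3    6.2]
rack [622.6 -52.   30.6]
slot [634.1 -89.    3.2]
bark 56 [458.4 -94.4  74.3] [ 431.5 -100.    66.7] [485.1 -88.8  81.8]Traceback (most recent call last):
  File "m.py", line 29, in <module>
    pts=np.array([world("side",u,v,float(d[v,u])) for v in range(175,225) for u in range(270,330) if d[v,u]>0])
                  ~~~~~^^^^^^^^^^^^^^^^^^^^^^^^^^
  File "h.py", line 6, in world
    c=env.calibration(n);K=np.array(c["camera_matrix"]);V=np.array(c["view"])
ValueError: time passes only in moves, steps and waits
```

Both crops are clear. c1: fungus tray front-left corner (32,312), nut tray front-left (285,312), block top centre (347,453), nut (109,492). c2: slot right wall (163,152)–(178,265), root centre (456,518), bark between the drawers at about (170,485). The fitted sizes match the given ones, so I'll plan the moves now.

```bash
cat > plan.py <<'E'
import sys
from h import *
from scipy.spatial.transform import Rotation as R
def plan(x,y,z,yaw,n,s=None):
    "tool kept straight down; rows of [rx ry rz dx dy dz] from the measured pose"
    s=s or env.get_state();p=np.array(s["tcp_pos"]);Q=R.from_euler("xyz",s["eef_rot"],degrees=True)
    T=np.array([x,y,z]);G=R.from_euler("xyz",[180,0,yaw],degrees=True)
    for k in range(n,0,-1):
        r=((Q.inv()*G).as_rotvec()/k/.08).round(2);d=(Q.inv().apply(T-p)/k/50).round(2)
        print((r+0).tolist(),(d+0).tolist())
        p=p+Q.apply(d*50);Q=Q*R.from_rotvec(r*.08)
if __name__=="__main__":
    s=env.get_state();print(round(s["clock"],2),s["tcp_pos"].round(1),s["eef_rot"].round(1),s["force"].round(1),round(s["grip_width"],1))
    a=[float(v) for v in sys.argv[1:]];plan(*a[:4],int(a[4]),s)
E
python3 plan.py 443 -273.5 150 -2.5 16
```

```text
0.1 [ 271.7 -644.7  213.4] [-1.80e+02  1.00e-01 -6.72e+01] [-0.   0.5 -0.3] 91.0
[0.0, 0.0, -0.88] [-0.34, -0.38, 0.08]
[0.0, 0.0, -0.88] [-0.32, -0.4, 0.08]
[0.0, 0.0, -0.88] [-0.29, -0.42, 0.08]
[0.0, 0.0, -0.88] [-0.26, -0.44, 0.08]
[0.0, 0.0, -0.88] [-0.23, -0.46, 0.08]
[0.0, 0.0, -0.88] [-0.19, -0.47, 0.08]
[0.0, 0.0, -0.88] [-0.16, -0.49, 0.08]
[0.0, 0.0, -0.88] [-0.12, -0.5, 0.08]
[0.0, 0.0, -0.88] [-0.09, -0.5, 0.08]
[0.0, 0.0, -0.88] [-0.05, -0.51, 0.08]
[0.0, 0.0, -0.88] [-0.02, -0.51, 0.08]
[0.0, 0.0, -0.88] [0.02, -0.51, 0.08]
[0.0, 0.0, -0.89] [0.05, -0.51, 0.08]
[0.0, 0.0, -0.88] [0.09, -0.5, 0.08]
[-0.01, 0.0, -0.89] [0.12, -0.5, 0.08]
[0.0, 0.01, -0.88] [0.16, -0.48, 0.07]
```

Call:
jog_arm:
  deltas:
    - [0,0,-0.88,-0.34,-0.38,0.08,0.7]
    - [0,0,-0.88,-0.32,-0.4,0.08,0.7]
    - [0,0,-0.88,-0.29,-0.42,0.08,0.7]
    - [0,0,-0.88,-0.26,-0.44,0.08,0.7]
    - [0,0,-0.88,-0.23,-0.46,0.08,0.7]
    - [0,0,-0.88,-0.19,-0.47,0.08,0.7]
    - [0,0,-0.88,-0.16,-0.49,0.08,0.7]
    - [0,0,-0.88,-0.12,-0.5,0.08,0.7]

```text
clock: 0.9
tcp_pos: [357.9, -458.1, 181.6]
eef_rot: [-180.0, 0.0, -34.7]
force: [-0.5, -0.2, -0.4]
grip_width: 63.9
```

Call:
jog_arm:
  deltas:
    - [0,0,-0.88,-0.09,-0.5,0.08,0.7]
    - [0,0,-0.88,-0.05,-0.51,0.08,0.7]
    - [0,0,-0.88,-0.02,-0.51,0.08,0.7]
    - [0,0,-0.88,0.02,-0.51,0.08,0.7]
    - [0,0,-0.89,0.05,-0.51,0.08,0.7]
    - [0,0,-0.88,0.09,-0.5,0.08,0.7]
    - [0,0,-0.89,0.12,-0.5,0.08,0.7]
    - [0,0,-0.88,0.16,-0.48,0.07,0.7]

```text
clock: 1.7
tcp_pos: [443.2, -272.8, 150.1]
eef_rot: [-180.0, 0.0, -2.4]
force: [1.0, 0.2, -0.1]
grip_width: 63.8
```

Call:
jog_arm:
  deltas:
    - [0,0,0,0,0,0,0.7]
    - [0,0,0,0,0,0,0.7]

```text
clock: 1.9
tcp_pos: [443.1, -273.7, 150.3]
eef_rot: [-180.0, 0.0, -2.5]
force: [0.0, 0.0, -0.1]
grip_width: 64.0
```

```bash
python3 plan.py 443 -273.5 4 -2.5 8; python3 - <<'E'
from h import *
p,d=snap("top");cv2.imwrite("pics/t1.png",cv2.resize(p[140:240,250:350,::-1],(600,600),interpolation=cv2.INTER_CUBIC))
E
```

```text
1.9 [ 443.1 -273.7  150.3] [-180.     0.    -2.5] [ 0.   0.  -0.1] 64.0
[0.0, 0.0, 0.0] [0.0, 0.0, 0.37]
[0.0, 0.0, 0.0] [0.0, 0.0, 0.37]
[0.0, 0.0, 0.0] [0.0, 0.0, 0.36]
[0.0, 0.0, 0.0] [0.0, 0.0, 0.37]
[0.0, 0.0, 0.0] [0.0, 0.0, 0.36]
[0.0, 0.0, 0.0] [0.0, 0.0, 0.37]
[0.0, 0.0, 0.0] [0.0, 0.0, 0.36]
[0.0, 0.0, 0.0] [0.0, 0.0, 0.37]
```

View pics/t1.png

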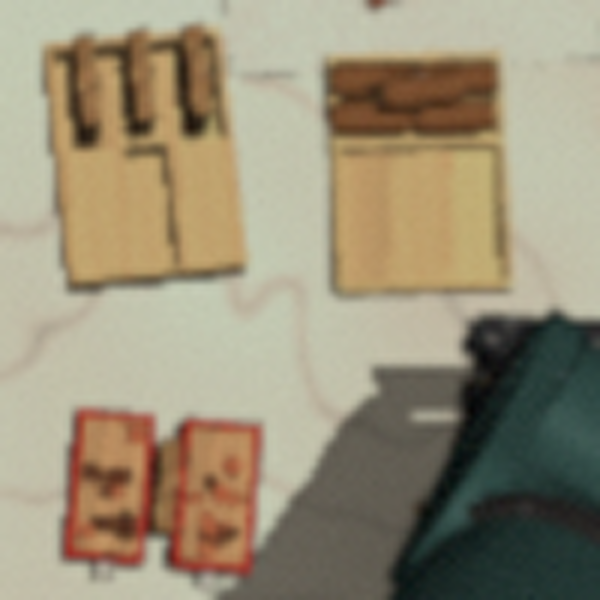

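The picture shows only the arm (from about (480,330) down) covering the root. The arm tracks well, so I'll descend and grasp.

Call:
jog_arm:
  deltas:
    - [0,0,0,0,0,0.5,0.7]
    - [0,0,0,0,0,0.5,0.7]
    - [0,0,0,0,0,0.5,0.7]
    - [0,0,0,0,0,0.5,0.7]
    - [0,0,0,0,0,0.4,0.7]
    - [0,0,0,0,0,0.3,0.7]
    - [0,0,0,0,0,0.2,0.7]
    - [0,0,0,0,0,0,0.7]

```text
clock: 2.75
tcp_pos: [442.5, -273.9, 4.6]
eef_rot: [-180.0, 0.1, -2.6]
force: [0.1, 0.3, -0.1]
grip_width: 63.9
```

Call:
jog_arm:
  deltas:
    - [0,0,0,0,0,0,0.1]
    - [0,0,0,0,0,0,0.1]
    - [0,0,0,0,0,0,0.1]
    - [0,0,0,0,0,0,0.1]
    - [0,0,0,0,0,0,0.1]
    - [0,0,0,0,0,0,0.1]
    - [0,0,0,0,0,0,0.1]
  force: 20

```text
clock: 3.45
tcp_pos: [443.2, -273.9, 5.6]
eef_rot: [180.0, -0.0, -2.5]
force: [-0.1, -0.2, 5.8]
grip_width: 21.6
```

Call:
jog_arm:
  deltas:
    - [0,0,0,0,0,-0.2,0.1]
    - [0,0,0,0,0,-0.4,0.1]
    - [0,0,0,0,0,-0.5,0.1]
    - [0,0,0,0,0,-0.5,0.1]
    - [0,0,0,0,0,-0.2,0.1]
    - [0,0,0,0,0,0,0.1]

```text
clock: 4.05
tcp_pos: [443.8, -274.3, 96.8]
eef_rot: [179.9, -0.1, -2.5]
force: [0.6, -1.3, -0.4]
grip_width: 21.8
```

```bash
python3 plan.py 630.5 -255.2 94 1.4 8
```

```text
4.05 [ 443.8 -274.3   96.8] [ 1.799e+02 -1.000e-01 -2.500e+00] [ 0.6 -1.3 -0.4] 21.8
[0.0, 0.0, -0.11] [0.46, -0.07, 0.01]
[0.0, 0.0, -0.11] [0.47, -0.06, 0.01]
[0.0, 0.0, -0.11] [0.47, -0.06, 0.01]
[0.0, -0.01, -0.11] [0.46, -0.06, 0.01]
[0.0, 0.0, -0.1] [0.47, -0.05, 0.01]
[0.01, -0.01, -0.11] [0.47, -0.05, 0.0]
[0.0, 0.0, -0.1] [0.46, -0.04, 0.01]
[0.01, -0.01, -0.11] [0.47, -0.04, 0.0]
```

Call:
jog_arm:
  deltas:
    - [0,0,-0.11,0.46,-0.07,0,0.1]
    - [0,0,-0.11,0.47,-0.06,0,0.1]
    - [0,0,-0.11,0.47,-0.06,0,0.1]
    - [0,0,-0.11,0.46,-0.06,0,0.1]
    - [0,0,-0.1,0.47,-0.05,0,0.1]
    - [0,0,-0.11,0.47,-0.05,0,0.1]
    - [0,0,-0.1,0.46,-0.04,0,0.1]
    - [0,0,-0.11,0.47,-0.04,0,0.1]

```text
clock: 4.85
tcp_pos: [630.0, -254.4, 93.5]
eef_rot: [-179.9, 0.1, 1.4]
force: [0.3, -0.7, -0.0]
grip_width: 21.9
```

Call:
jog_arm:
  deltas:
    - [0,0,0,0,0,0,0.1]
    - [0,0,0,0,0,0.4,0.1]
    - [0,0,0,0,0,0.4,0.1]
    - [0,0,0,0,0,0.4,0.1]
    - [0,0,0,0,0,0.3,0.1]
    - [0,0,0,0,0,0.1,0.1]
    - [0,0,0,0,0,0,0.1]
    - [0,0,0,0,0,0,0.1]

```text
clock: 5.65
tcp_pos: [630.3, -255.1, 15.9]
eef_rot: [180.0, -0.0, 1.4]
force: [0.2, -0.8, -1.0]
grip_width: 21.9
```

```bash
python3 plan.py 630.5 -255.2 10.5 1.4 4;python3 - <<'E'
from h import *
p,d=snap("side");cv2.imwrite("pics/s1.png",cv2.resize(p[90:230,200:380,::-1],(771,600),interpolation=cv2.INTER_CUBIC))
E
```

```text
5.65 [ 630.3 -255.1   15.9] [180.   -0.    1.4] [ 0.2 -0.8 -1. ] 21.9
[0.0, 0.0, 0.0] [0.0, 0.0, 0.03]
[0.0, 0.0, 0.0] [0.0, 0.0, 0.03]
[0.0, 0.0, 0.0] [0.0, 0.0, 0.02]
[0.0, -0.01, 0.0] [0.0, 0.0, 0.03]
```

View pics/s1.png

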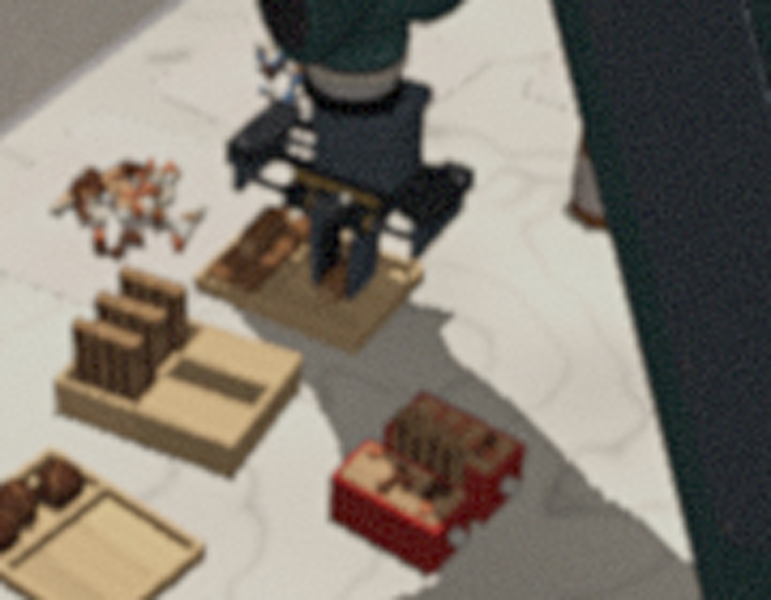

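The picture shows the root between the fingers at about (335,275), over the empty front of the root tray and clear of the samples. I'll lower it the last bit, release and go up.

Call:
jog_arm:
  deltas:
    - [0,0,0,0,0,0.05,0.1]
    - [0,0,0,0,0,0.05,0.1]
    - [0,0,0,0,0,0,0.1]
    - [0,0,0,0,0,0,0.4]
    - [0,0,0,0,0,0,0.4]
    - [0,0,0,0,0,0,0.4]
    - [0,0,0,0,0,-0.1,0.4]
    - [0,0,0,0,0,-0.4,0.4]

```text
clock: 6.5
tcp_pos: [628.7, -254.4, 34.2]
eef_rot: [-179.9, 0.2, 1.4]
force: [-0.4, 0.4, 0.5]
grip_width: 36.4
```

Call:
jog_arm:
  deltas:
    - [0,0,0,0,0,-0.8,0.4]
    - [0,0,0,0,0,-0.8,0.4]
    - [0,0,0,0,0,-0.8,0.7]
    - [0,0,0,0,0,0,0.7]

```text
clock: 6.9
tcp_pos: [632.7, -256.1, 161.8]
eef_rot: [179.8, -0.4, 1.4]
force: [0.2, 0.2, -0.4]
grip_width: 49.3
```

```bash
python3 plan.py 481.7 102.6 150 -19 16
```

```text
6.9 [ 632.7 -256.1  161.8] [179.8  -0.4   1.4] [ 0.2  0.2 -0.4] 49.3
[0.0, -0.01, 0.28] [-0.18, -0.45, 0.01]
[0.0, -0.01, 0.28] [-0.19, -0.45, 0.01]
[0.0, -0.01, 0.28] [-0.2, -0.44, 0.01]
[0.0, -0.01, 0.28] [-0.21, -0.44, 0.01]
[0.0, -0.01, 0.28] [-0.22, -0.44, 0.01]
[0.0, 0.0, 0.28] [-0.23, -0.43, 0.01]
[0.0, -0.01, 0.28] [-0.24, -0.43, 0.01]
[0.0, 0.0, 0.28] [-0.24, -0.42, 0.01]
[0.0, -0.01, 0.28] [-0.25, -0.41, 0.02]
[0.0, 0.0, 0.28] [-0.26, -0.41, 0.01]
[0.0, -0.01, 0.28] [-0.27, -0.4, 0.02]
[0.01, 0.0, 0.27] [-0.28, -0.4, 0.01]
[0.0, -0.01, 0.28] [-0.29, -0.39, 0.02]
[0.01, 0.0, 0.27] [-0.3, -0.38, 0.01]
[0.0, -0.01, 0.28] [-0.31, -0.38, 0.02]
[0.01, 0.0, 0.27] [-0.32, -0.37, 0.02]
```

Call:
jog_arm:
  deltas:
    - [0,0,0.28,-0.18,-0.45,0,0.75]
    - [0,0,0.28,-0.19,-0.45,0,0.75]
    - [0,0,0.28,-0.2,-0.44,0,0.75]
    - [0,0,0.28,-0.21,-0.44,0,0.75]
    - [0,0,0.28,-0.22,-0.44,0,0.75]
    - [0,0,0.28,-0.23,-0.43,0,0.75]
    - [0,0,0.28,-0.24,-0.43,0,0.75]
    - [0,0,0.28,-0.24,-0.42,0,0.75]

```text
clock: 7.7
tcp_pos: [553.1, -74.5, 155.3]
eef_rot: [-180.0, 0.0, -8.9]
force: [-0.6, 0.4, 0.6]
grip_width: 68.3
```

Call:
jog_arm:
  deltas:
    - [0,0,0.28,-0.25,-0.41,0,0.75]
    - [0,0,0.28,-0.26,-0.41,0,0.75]
    - [0,0,0.28,-0.27,-0.4,0,0.75]
    - [0,0,0.27,-0.28,-0.4,0,0.75]
    - [0,0,0.28,-0.29,-0.39,0,0.75]
    - [0,0,0.27,-0.3,-0.38,0,0.75]
    - [0,0,0.28,-0.31,-0.38,0,0.75]
    - [0,0,0.27,-0.32,-0.37,0,0.75]

```text
clock: 8.5
tcp_pos: [478.3, 104.8, 155.4]
eef_rot: [-180.0, 0.0, -19.0]
force: [0.7, 0.3, 0.4]
grip_width: 68.3
```

Call:
jog_arm:
  deltas:
    - [0,0,0,0,0,0,0.75]
    - [0,0,0,0,0,0,0.75]
    - [0,0,0,0,0,0,0.75]

```text
clock: 8.8
tcp_pos: [479.2, 103.5, 155.4]
eef_rot: [-180.0, -0.0, -19.0]
force: [0.6, 0.3, 0.2]
grip_width: 68.1
```

```bash
python3 plan.py 481.7 102.6 5 -19 8;python3 - <<'E'
from h import *
p,d=snap("top");cv2.imwrite("pics/t2.png",cv2.resize(p[140:240,250:350,::-1],(600,600),interpolation=cv2.INTER_CUBIC))
E
```

```text
8.8 [479.2 103.5 155.4] [-180.   -0.  -19.] [0.6 0.3 0.2] 68.1
[0.0, 0.0, 0.0] [0.01, 0.0, 0.38]
[0.0, 0.0, 0.0] [0.01, 0.0, 0.38]
[0.0, 0.0, 0.0] [0.01, 0.0, 0.37]
[0.0, 0.0, 0.0] [0.0, 0.0, 0.38]
[0.0, 0.0, 0.0] [0.01, 0.0, 0.37]
[0.0, 0.0, 0.0] [0.0, 0.0, 0.38]
[0.0, 0.0, 0.0] [0.01, 0.0, 0.37]
[0.0, 0.0, 0.01] [0.0, 0.0, 0.38]
```

View pics/t2.png

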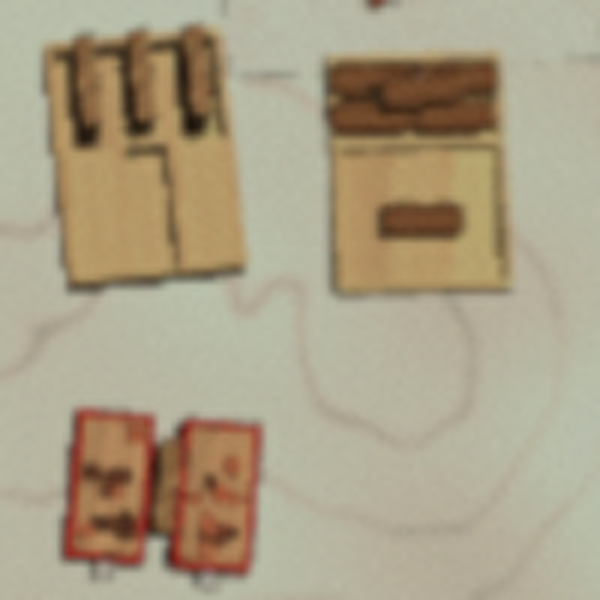

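The root lies centred in its tray at (421,221) and looks flat. Next, the block.

Call:
jog_arm:
  deltas:
    - [0,0,0,0.02,0,0.5,0.75]
    - [0,0,0,0.02,0,0.5,0.75]
    - [0,0,0,0.01,0,0.6,0.75]
    - [0,0,0,0,0,0.6,0.75]
    - [0,0,0,0,0,0.4,0.75]
    - [0,0,0,0,0,0.3,0.75]
    - [0,0,0,0,0,0.1,0.75]
    - [0,0,0,0,0,0,0.75]

```text
clock: 9.65
tcp_pos: [481.2, 102.7, 5.0]
eef_rot: [180.0, 0.1, -19.0]
force: [-0.8, 0.5, 0.3]
grip_width: 68.3
```

Call:
jog_arm:
  deltas:
    - [0,0,0,0,0,0,0.2]
    - [0,0,0,0,0,0,0.2]
    - [0,0,0,0,0,0,0.2]
    - [0,0,0,0,0,0,0.2]
    - [0,0,0,0,0,0,0.2]
    - [0,0,0,0,0,0,0.2]
    - [0,0,0,0,0,0,0.2]

```text
clock: 10.35
tcp_pos: [481.6, 103.2, 5.8]
eef_rot: [-180.0, -0.0, -19.0]
force: [-1.7, -1.1, 7.6]
grip_width: 36.1
```

Call:
jog_arm:
  deltas:
    - [0,0,0,0,0,-0.2,0.2]
    - [0,0,0,0,0,-0.4,0.2]
    - [0,0,0,0,0,-0.5,0.2]
    - [0,0,0,0,0,-0.5,0.2]
    - [0,0,0,0,0,-0.2,0.2]
    - [0,0,0,0,0,0,0.2]

```text
clock: 10.95
tcp_pos: [482.1, 103.3, 96.8]
eef_rot: [-179.9, -0.1, -19.0]
force: [-0.6, 0.3, -0.5]
grip_width: 36.0
```

```bash
python3 plan.py 613.5 242.5 95 -2 8
```

```text
10.95 [482.1 103.3  96.8] [-1.799e+02 -1.000e-01 -1.900e+01] [-0.6  0.3 -0.5] 36.0
[0.0, 0.0, -0.46] [0.2, -0.44, 0.01]
[0.0, 0.0, -0.46] [0.21, -0.43, 0.0]
[0.0, -0.01, -0.46] [0.23, -0.42, 0.01]
[0.0, 0.0, -0.46] [0.24, -0.41, 0.0]
[0.0, -0.01, -0.47] [0.26, -0.4, 0.01]
[0.0, 0.0, -0.46] [0.27, -0.39, 0.0]
[-0.01, -0.01, -0.47] [0.29, -0.38, 0.01]
[0.0, 0.0, -0.46] [0.31, -0.37, 0.0]
```

Call:
jog_arm:
  deltas:
    - [0,0,-0.46,0.2,-0.44,0,0.2]
    - [0,0,-0.46,0.21,-0.43,0,0.2]
    - [0,0,-0.46,0.23,-0.42,0,0.2]
    - [0,0,-0.46,0.24,-0.41,0,0.2]
    - [0,0,-0.47,0.26,-0.4,0,0.2]
    - [0,0,-0.46,0.27,-0.39,0,0.2]
    - [0,0,-0.47,0.29,-0.38,0,0.2]
    - [0,0,-0.46,0.31,-0.37,0,0.2]

```text
clock: 11.75
tcp_pos: [612.6, 242.7, 93.6]
eef_rot: [180.0, 0.1, -1.9]
force: [0.5, -0.5, -0.9]
grip_width: 35.8
```

Call:
jog_arm:
  deltas:
    - [0,0,0,0,0,0,0.2]
    - [0,0,0,0,0,0.4,0.2]
    - [0,0,0,0,0,0.4,0.2]
    - [0,0,0,0,0,0.4,0.2]
    - [0,0,0,0,0,0.3,0.2]
    - [0,0,0,0,0,0.1,0.2]
    - [0,0,0,0,0,0,0.2]
    - [0,0,0,0,0,0,0.2]

```text
clock: 12.55
tcp_pos: [613.1, 242.2, 16.0]
eef_rot: [-180.0, -0.0, -2.0]
force: [-0.5, -0.5, -0.6]
grip_width: 35.9
```

Call:
jog_arm:
  deltas:
    - [0,0,0,0,0,0.05,0.2]
    - [0,0,0,0,0,0.06,0.2]
    - [0,0,0,0,0,0,0.2]
    - [0,0,0,0,0,0,0.5]
    - [0,0,0,0,0,0,0.5]
    - [0,0,0,0,0,0,0.5]
    - [0,0,0,0,0,-0.1,0.5]
    - [0,0,0,0,0,-0.4,0.5]

```text
clock: 13.35
tcp_pos: [611.6, 241.8, 33.8]
eef_rot: [179.9, 0.2, -2.0]
force: [0.1, 0.2, 0.6]
grip_width: 45.4
```

Call:
jog_arm:
  deltas:
    - [0,0,0,0,0,-0.8,0.5]
    - [0,0,0,0,0,-0.8,0.5]
    - [0,0,0,0,0,-0.8,0.7]
    - [0,0,0,0,0,0,0.7]
    - [0,0,0,0,0,0,0.7]

```text
clock: 13.85
tcp_pos: [613.2, 242.4, 156.1]
eef_rot: [-180.0, -0.1, -2.0]
force: [0.2, -0.5, -0.3]
grip_width: 63.2
```

```bash
python3 plan.py 457.8 248.3 150 0 7
```

```text
13.85 [613.2 242.4 156.1] [-1.8e+02 -1.0e-01 -2.0e+00] [ 0.2 -0.5 -0.3] 63.2
[0.0, 0.0, -0.06] [-0.44, 0.0, 0.02]
[0.0, 0.0, -0.06] [-0.45, 0.0, 0.02]
[0.0, 0.0, -0.06] [-0.44, -0.01, 0.02]
[0.0, -0.01, -0.06] [-0.45, -0.01, 0.01]
[0.0, 0.0, -0.07] [-0.44, -0.01, 0.02]
[0.0, -0.01, -0.06] [-0.45, -0.01, 0.01]
[-0.01, 0.0, -0.07] [-0.44, -0.01, 0.02]
```

Call:
jog_arm:
  deltas:
    - [0,0,-0.06,-0.44,0,0.02,0.75]
    - [0,0,-0.06,-0.45,0,0.02,0.75]
    - [0,0,-0.06,-0.44,-0.01,0.02,0.75]
    - [0,0,-0.06,-0.45,-0.01,0.01,0.75]
    - [0,0,-0.07,-0.44,-0.01,0.02,0.75]
    - [0,0,-0.06,-0.45,-0.01,0.01,0.75]
    - [0,0,-0.07,-0.44,-0.01,0.02,0.75]
    - [0,0,0,0,0,0,0.75]

```text
clock: 14.65
tcp_pos: [454.3, 247.2, 147.3]
eef_rot: [179.9, 0.2, 0.1]
force: [0.2, -0.3, -0.2]
grip_width: 67.8
```

Call:
jog_arm:
  deltas:
    - [0,0,0,0,0,0.5,0.75]
    - [0,0,0,0,0,0.5,0.75]
    - [0,0,0,0,0,0.6,0.75]
    - [0,0,0,0,0,0.6,0.75]
    - [0,0,0,0,0,0.3,0.75]
    - [0,0,0,0,0,0.2,0.75]
    - [0,0,0,0,0,0.1,0.75]
    - [0,0,0,0,0,0,0.75]

```text
clock: 15.45
tcp_pos: [457.6, 247.9, 9.0]
eef_rot: [180.0, 0.0, -0.0]
force: [0.4, 0.2, 0.3]
grip_width: 68.8
```

```bash
python3 plan.py 457.8 248.3 4 0 2;python3 - <<'E'
from h import *
p,d=snap("side");cv2.imwrite("pics/s2.png",cv2.resize(p[185:305,130:290,::-1],(800,600),interpolation=cv2.INTER_CUBIC))
E
```

```text
15.45 [457.6 247.9   9. ] [180.   0.  -0.] [0.4 0.2 0.3] 68.8
[0.0, 0.0, 0.0] [0.0, 0.0, 0.05]
[0.0, 0.0, 0.0] [0.0, -0.01, 0.05]
```

View pics/s2.png

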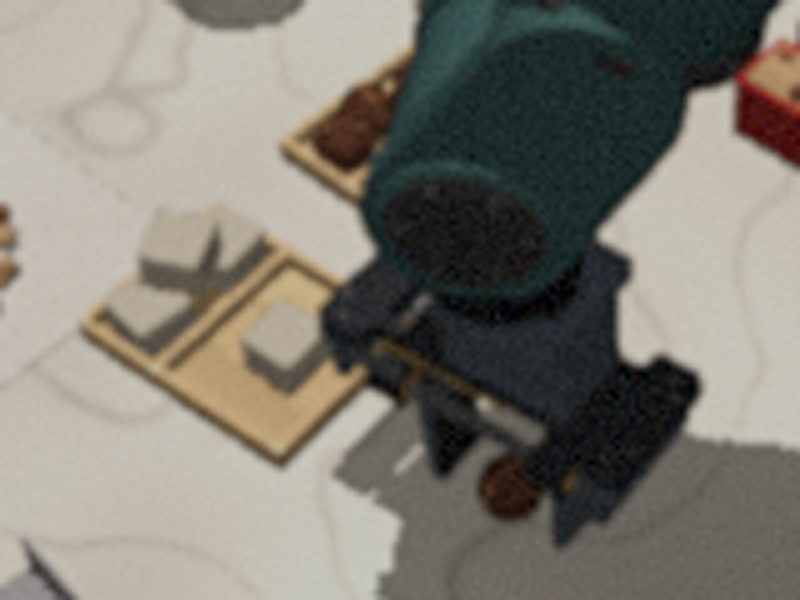

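The block lies flat in its tray at (285,345), and the nut at (510,488) sits between the fingertips at (445,470) and (560,545). I'll grasp it.

Call:
jog_arm:
  deltas:
    - [0,0,0,0,0,0.1,0.75]
    - [0,0,0,0,0,0,0.2]
    - [0,0,0,0,0,0,0.2]
    - [0,0,0,0,0,0,0.2]
    - [0,0,0,0,0,0,0.2]
    - [0,0,0,0,0,0,0.2]
    - [0,0,0,0,0,0,0.2]
    - [0,0,0,0,0,0,0.2]

```text
clock: 16.3
tcp_pos: [457.5, 247.9, 4.1]
eef_rot: [-180.0, -0.0, 0.0]
force: [-0.8, -1.3, 3.2]
grip_width: 34.6
```

Call:
jog_arm:
  deltas:
    - [0,0,0,0,0,-0.2,0.2]
    - [0,0,0,0,0,-0.4,0.2]
    - [0,0,0,0,0,-0.5,0.2]
    - [0,0,0,0,0,-0.5,0.2]
    - [0,0,0,0,0,-0.4,0.2]
    - [0,0,0,0,0,0,0.2]

```text
clock: 16.9
tcp_pos: [458.7, 248.6, 106.8]
eef_rot: [-179.9, -0.2, 0.0]
force: [0.7, -0.1, -0.5]
grip_width: 34.1
```

```bash
python3 plan.py 608.9 83.2 103 -6 9;python3 - <<'E'
from h import *
p,d=snap("side");cv2.imwrite("pics/s3.png",cv2.resize(p[175:295,130:290,::-1],(800,600),interpolation=cv2.INTER_CUBIC))
E
```

```text
16.9 [458.7 248.6 106.8] [-179.9   -0.2    0. ] [ 0.7 -0.1 -0.5] 34.1
[0.0, -0.01, 0.15] [0.33, 0.37, 0.01]
[0.0, 0.0, 0.14] [0.34, 0.36, 0.01]
[0.0, -0.01, 0.15] [0.34, 0.36, 0.01]
[0.0, 0.0, 0.14] [0.35, 0.36, 0.01]
[-0.01, -0.01, 0.15] [0.35, 0.35, 0.01]
[0.0, 0.0, 0.14] [0.35, 0.35, 0.01]
[-0.01, -0.01, 0.15] [0.36, 0.34, 0.01]
[0.0, 0.0, 0.14] [0.36, 0.34, 0.0]
[-0.01, -0.01, 0.15] [0.37, 0.33, 0.01]
```

View pics/s3.png

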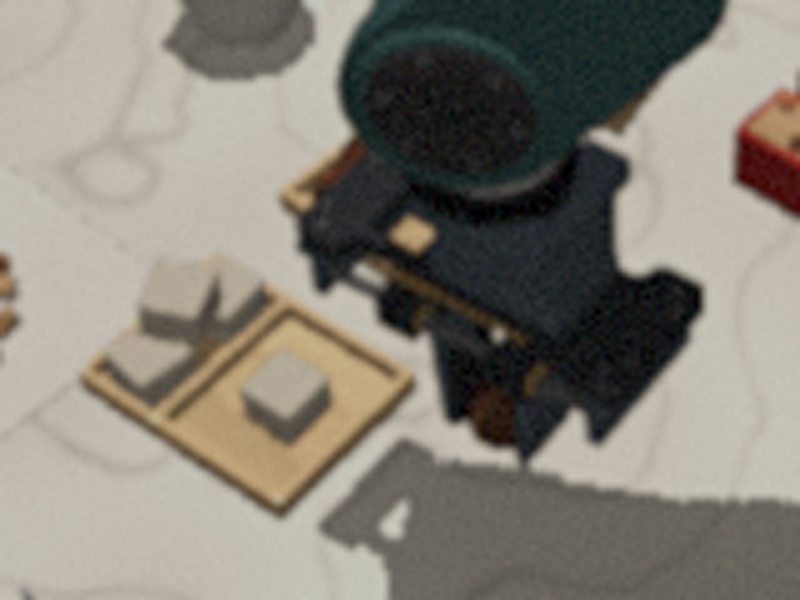

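The nut is held at (492,415), low between the fingertips, with a width of 34.1 mm. I'll carry it to its tray.

Call:
jog_arm:
  deltas:
    - [0,0,0.15,0.2,0.2,0,0.2]
    - [0,0,0.14,0.38,0.38,0,0.2]
    - [0,0,0.15,0.38,0.4,0,0.2]
    - [0,0,0.14,0.38,0.4,0,0.2]
    - [0,0,0.15,0.38,0.39,0,0.2]
    - [0,0,0.14,0.38,0.39,0,0.2]
    - [0,0,0.15,0.38,0.38,0,0.2]
    - [0,0,0.14,0.36,0.34,0,0.2]

```text
clock: 17.75
tcp_pos: [593.4, 96.0, 102.5]
eef_rot: [180.0, 0.1, -5.4]
force: [-0.8, 0.4, -0.9]
grip_width: 34.4
```

Call:
jog_arm:
  deltas:
    - [0,0,0.1,0.3,0.28,0,0.2]
    - [0,0,0,0,0,0,0.2]
    - [0,0,0,0,0,0,0.2]

```text
clock: 18.05
tcp_pos: [606.4, 82.1, 103.1]
eef_rot: [180.0, 0.1, -5.8]
force: [-0.3, -0.5, -0.3]
grip_width: 34.5
```

```bash
python3 plan.py 608.9 83.2 20 -6 6
```

```text
18.05 [606.4  82.1 103.1] [ 1.8e+02  1.0e-01 -5.8e+00] [-0.3 -0.5 -0.3] 34.5
[0.0, 0.0, 0.01] [0.01, 0.0, 0.28]
[0.0, 0.0, 0.01] [0.01, -0.01, 0.28]
[0.0, 0.0, 0.0] [0.01, 0.0, 0.28]
[0.0, 0.01, 0.01] [0.01, -0.01, 0.27]
[0.0, 0.0, 0.0] [0.0, 0.0, 0.28]
[0.0, 0.01, 0.01] [0.01, -0.01, 0.27]
```

Call:
jog_arm:
  deltas:
    - [0,0,0,0.02,0,0.3,0.2]
    - [0,0,0,0.02,-0.02,0.4,0.2]
    - [0,0,0,0,0,0.4,0.2]
    - [0,0,0,0,0,0.3,0.2]
    - [0,0,0,0,0,0.2,0.2]
    - [0,0,0,0,0,0.06,0.2]
    - [0,0,0,0,0,0,0.2]

```text
clock: 18.75
tcp_pos: [608.7, 83.5, 20.7]
eef_rot: [180.0, 0.0, -5.8]
force: [-0.6, -0.6, 0.0]
grip_width: 34.4
```

Call:
jog_arm:
  deltas:
    - [0,0,0,0,0,0.06,0.2]
    - [0,0,0,0,0,0.06,0.2]
    - [0,0,0,0,0,0.04,0.2]
    - [0,0,0,0,0,0,0.2]

```text
clock: 19.15
tcp_pos: [608.7, 83.4, 12.9]
eef_rot: [-180.0, 0.0, -5.8]
force: [0.1, 0.4, -0.0]
grip_width: 34.2
```

```bash
python3 - <<'E'
from h import *
print(env.get_state()["tcp_pos"],env.get_state()["force"])
p,d=snap("side");cv2.imwrite("pics/s4.png",cv2.resize(p[150:270,150:310,::-1],(800,600),interpolation=cv2.INTER_CUBIC))
E
```

```text
[608.74160169  83.39698191  12.85708658] [ 0.08716443  0.39101775 -0.00740707]
```

View pics/s4.png

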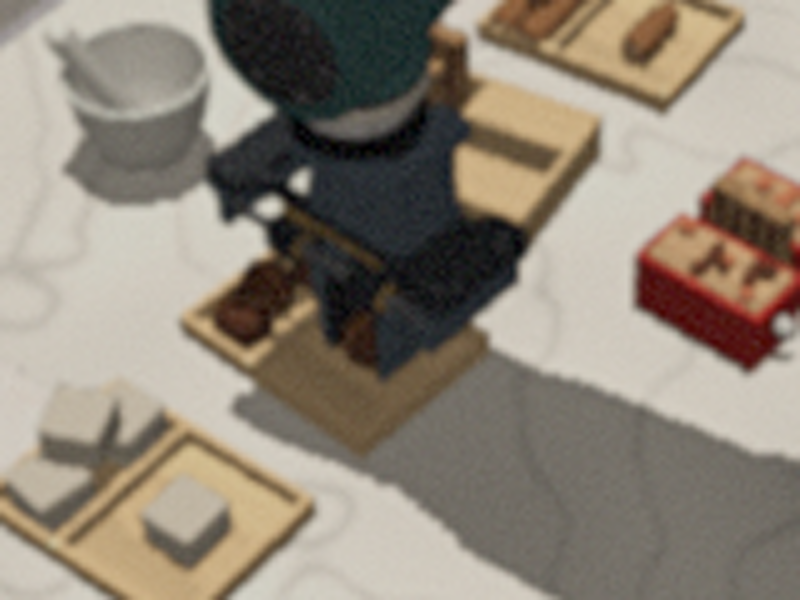

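The nut is at (360,335) in the empty space and hasn't touched the floor yet (force about 0). I'll lower it about 4 mm and release.

Call:
jog_arm:
  deltas:
    - [0,0,0,0,0,0.04,0.2]
    - [0,0,0,0,0,0.04,0.2]
    - [0,0,0,0,0,0,0.2]

```text
clock: 19.5
tcp_pos: [608.6, 83.4, 8.6]
eef_rot: [180.0, 0.0, -5.8]
force: [0.8, -0.3, -0.4]
grip_width: 34.2
```

Call:
jog_arm:
  deltas:
    - [0,0,0,0,0,0,0.45]
    - [0,0,0,0,0,0,0.5]
    - [0,0,0,0,0,0,0.5]
    - [0,0,0,0,0,-0.2,0.5]
    - [0,0,0,0,0,-0.5,0.5]
    - [0,0,0,0,0,-0.8,0.5]
    - [0,0,0,0,0,-0.8,0.5]
    - [0,0,0,0,0,-0.8,0.5]

```text
clock: 20.3
tcp_pos: [608.6, 83.4, 166.3]
eef_rot: [-180.0, -0.0, -5.8]
force: [-0.3, 0.6, 0.0]
grip_width: 45.6
```

```bash
python3 plan.py 458.4 -94.2 165 -95 18
```

```text
20.3 [608.6  83.4 166.3] [-180.    -0.    -5.8] [-0.3  0.6  0. ] 45.6
[0.0, 0.0, 1.08] [-0.15, 0.21, 0.0]
[0.0, 0.0, 1.08] [-0.13, 0.23, 0.0]
[0.0, 0.0, 1.08] [-0.11, 0.23, 0.0]
[0.0, 0.0, 1.08] [-0.09, 0.24, 0.0]
[0.0, 0.0, 1.08] [-0.06, 0.25, 0.0]
[0.0, 0.0, 1.08] [-0.04, 0.25, 0.0]
[0.0, 0.0, 1.08] [-0.02, 0.26, 0.0]
[0.0, 0.0, 1.08] [0.0, 0.26, 0.0]
[0.0, 0.0, 1.08] [0.02, 0.26, 0.0]
[0.0, 0.0, 1.08] [0.05, 0.25, 0.0]
[0.0, 0.0, 1.08] [0.07, 0.25, 0.0]
[0.0, 0.0, 1.08] [0.09, 0.24, 0.0]
[0.0, 0.0, 1.08] [0.11, 0.24, 0.0]
[0.0, 0.0, 1.09] [0.13, 0.22, 0.0]
[0.0, 0.0, 1.08] [0.15, 0.21, 0.01]
[0.0, 0.0, 1.09] [0.16, 0.2, 0.0]
[0.0, 0.0, 1.08] [0.18, 0.19, 0.01]
[0.0, 0.0, 1.09] [0.2, 0.16, 0.0]
```

```bash
sed -i 's/^def world/_C={}\ndef cal(n):\n    if n not in _C: _C[n]=env.calibration(n)\n    return _C[n]\ndef world/; s/c=env.calibration(n);K/c=cal(n);K/' h.py
python3 - <<'E'
from h import *
for n,vr,ur,lo in(("side",(175,225),(270,330),66),("top",(205,240),(258,298),62)):
    d=np.load(f"pics/{n}0.npy")
    p=np.array([world(n,u,v,float(d[v,u])) for v in range(*vr) for u in range(*ur) if d[v,u]>0])
    for b in (p[p[:,2]>lo],):
        print(n,len(b),b.mean(0).round(1),np.percentile(b,[2,98],axis=0).round(1).tolist(),cv2.minAreaRect(b[:,:2].astype(np.float32)))
E
python3 plan.py 458.4 -94.2 165 -95 22
```

```text
side 88 [460.1 -90.5  73.8] [[434.0, -101.6, 67.4], [487.3, -84.1, 78.0]] ((460.57293701171875, -92.24679565429688), (16.48517608642578, 55.736717224121094), 83.67118835449219)
top 56 [458.4 -94.4  74.3] [[432.0, -99.9, 67.4], [484.7, -88.8, 81.3]] ((458.3075866699219, -94.35581970214844), (11.095293045043945, 53.66073989868164), 89.77151489257812)
20.3 [608.6  83.4 166.3] [-180.    -0.    -5.8] [-0.3  0.6  0. ] 45.6
[0.0, 0.0, 0.88] [-0.12, 0.17, 0.0]
[0.0, 0.0, 0.89] [-0.11, 0.18, 0.0]
[0.0, 0.0, 0.88] [-0.09, 0.19, 0.0]
[0.0, 0.0, 0.89] [-0.08, 0.2, 0.0]
[0.0, 0.0, 0.88] [-0.07, 0.2, 0.0]
[0.0, 0.0, 0.89] [-0.05, 0.21, 0.0]
[0.0, 0.0, 0.88] [-0.04, 0.21, 0.0]
[0.0, 0.0, 0.89] [-0.02, 0.21, 0.0]
[0.0, 0.0, 0.88] [-0.01, 0.21, 0.0]
[0.0, 0.0, 0.89] [0.01, 0.21, 0.0]
[0.0, 0.0, 0.88] [0.02, 0.21, 0.0]
[0.0, 0.0, 0.89] [0.04, 0.21, 0.0]
[0.0, 0.0, 0.88] [0.05, 0.2, 0.0]
[0.0, 0.0, 0.89] [0.07, 0.2, 0.0]
[0.0, 0.0, 0.88] [0.08, 0.2, 0.0]
[0.0, 0.0, 0.89] [0.09, 0.19, 0.0]
[0.0, 0.0, 0.88] [0.11, 0.18, 0.0]
[0.0, 0.0, 0.89] [0.12, 0.17, 0.0]
[0.0, 0.0, 0.88] [0.13, 0.17, 0.01]
[0.0, 0.0, 0.89] [0.14, 0.15, 0.0]
[0.0, 0.0, 0.88] [0.16, 0.15, 0.01]
[0.0, 0.0, 0.89] [0.16, 0.13, 0.0]
```

Call:
jog_arm:
  deltas:
    - [0,0,0.88,-0.12,0.17,0,0.5]
    - [0,0,0.89,-0.11,0.18,0,0.5]
    - [0,0,0.88,-0.09,0.19,0,0.5]
    - [0,0,0.89,-0.08,0.2,0,0.5]
    - [0,0,0.88,-0.07,0.2,0,0.5]
    - [0,0,0.89,-0.05,0.21,0,0.5]
    - [0,0,0.88,-0.04,0.21,0,0.5]
    - [0,0,0.89,-0.02,0.21,0,0.5]

```text
clock: 21.1
tcp_pos: [553.6, 18.4, 164.7]
eef_rot: [-180.0, -0.0, -38.4]
force: [-0.1, -0.6, -0.1]
grip_width: 45.6
```

Call:
jog_arm:
  deltas:
    - [0,0,0.88,-0.01,0.21,0,0.5]
    - [0,0,0.89,0.01,0.21,0,0.5]
    - [0,0,0.88,0.02,0.21,0,0.5]
    - [0,0,0.89,0.04,0.21,0,0.5]
    - [0,0,0.88,0.05,0.2,0,0.5]
    - [0,0,0.89,0.07,0.2,0,0.5]
    - [0,0,0.88,0.08,0.2,0,0.5]
    - [0,0,0.89,0.09,0.19,0,0.5]

```text
clock: 21.9
tcp_pos: [499.0, -46.0, 164.7]
eef_rot: [-180.0, -0.0, -70.8]
force: [-0.3, -0.3, -0.3]
grip_width: 45.7
```

Call:
jog_arm:
  deltas:
    - [0,0,0.88,0.11,0.18,0,0.5]
    - [0,0,0.89,0.12,0.17,0,0.5]
    - [0,0,0.88,0.13,0.17,0,0.5]
    - [0,0,0.89,0.14,0.15,0,0.5]
    - [0,0,0.88,0.16,0.15,0,0.5]
    - [0,0,0.89,0.16,0.13,0,0.5]
    - [0,0,0,0,0,0,0.5]
    - [0,0,0,0,0,0,0.5]

```text
clock: 22.7
tcp_pos: [458.9, -94.0, 164.5]
eef_rot: [-180.0, -0.0, -94.9]
force: [0.2, -0.1, -0.5]
grip_width: 45.5
```

```bash
python3 plan.py 459 -93.7 54 -95 6
```

```text
22.7 [458.9 -94.  164.5] [-180.    -0.   -94.9] [ 0.2 -0.1 -0.5] 45.5
[0.0, 0.0, 0.0] [0.0, 0.0, 0.37]
[0.0, 0.0, 0.0] [0.0, 0.0, 0.37]
[0.0, 0.0, 0.0] [0.0, 0.0, 0.37]
[0.0, 0.0, 0.01] [0.0, 0.0, 0.37]
[0.0, 0.0, 0.0] [0.0, 0.0, 0.36]
[-0.01, 0.0, 0.01] [-0.01, 0.0, 0.37]
```

Call:
jog_arm:
  deltas:
    - [0,0,0,0,0,0.4,0.5]
    - [0,0,0,0,0,0.5,0.5]
    - [0,0,0,0,0,0.5,0.5]
    - [0,0,0,0,0,0.4,0.5]
    - [0,0,0,0,0,0.3,0.5]
    - [0,0,0,0,0,0.1,0.5]
    - [0,0,0,0,0,0.04,0.5]
    - [0,0,0,0,0,0,0.5]

```text
clock: 23.5
tcp_pos: [459.1, -94.0, 52.4]
eef_rot: [-180.0, -0.0, -95.0]
force: [-0.5, -0.3, -0.1]
grip_width: 45.6
```

Call:
jog_arm:
  deltas:
    - [0,0,0,0,0,0,0]
    - [0,0,0,0,0,0,0]
    - [0,0,0,0,0,0,0]
    - [0,0,0,0,0,0,0]
    - [0,0,0,0,0,0,0]
    - [0,0,0,0,0,0,0]
    - [0,0,0,0,0,0,0]
  force: 20

```text
clock: 24.2
tcp_pos: [458.7, -94.0, 52.0]
eef_rot: [-180.0, 0.0, -95.0]
force: [0.8, 2.0, 1.7]
grip_width: 11.6
```

Call:
jog_arm:
  deltas:
    - [0,0,0,0,0,-0.1,0]
    - [0,0,0,0,0,-0.2,0]
    - [0,0,0,0,0,-0.4,0]
    - [0,0,0,0,0,-0.5,0]
    - [0,0,0,0,0,-0.5,0]
    - [0,0,0,0,0,-0.3,0]
    - [0,0,0,0,0,0,0]
    - [0,0,0,0,0,0,0]

```text
clock: 25.0
tcp_pos: [458.6, -94.1, 152.1]
eef_rot: [-180.0, -0.0, -95.0]
force: [0.1, -0.1, -0.5]
grip_width: 11.8
```

```bash
python3 plan.py 631.5 -86.5 152 -84.4 8
```

```text
25.0 [458.6 -94.1 152.1] [-180.   -0.  -95.] [ 0.1 -0.1 -0.5] 11.8
[0.0, 0.0, -0.29] [-0.06, -0.43, 0.0]
[0.0, 0.0, -0.29] [-0.05, -0.43, 0.0]
[0.0, 0.0, -0.29] [-0.04, -0.43, 0.0]
[0.0, 0.0, -0.29] [-0.02, -0.43, 0.0]
[0.0, 0.0, -0.29] [-0.02, -0.43, 0.0]
[0.0, 0.0, -0.29] [0.0, -0.43, 0.0]
[0.0, 0.0, -0.29] [0.0, -0.44, 0.0]
[-0.01, 0.0, -0.29] [0.02, -0.43, 0.0]
```

Call:
jog_arm:
  deltas:
    - [0,0,-0.29,-0.06,-0.43,0,0]
    - [0,0,-0.29,-0.05,-0.43,0,0]
    - [0,0,-0.29,-0.04,-0.43,0,0]
    - [0,0,-0.29,-0.02,-0.43,0,0]
    - [0,0,-0.29,-0.02,-0.43,0,0]
    - [0,0,-0.29,0,-0.43,0,0]
    - [0,0,-0.29,0,-0.44,0,0]
    - [0,0,-0.29,0.02,-0.43,0,0]

```text
clock: 25.8
tcp_pos: [631.6, -86.5, 150.3]
eef_rot: [179.9, 0.0, -84.3]
force: [-0.7, -0.3, -0.5]
grip_width: 11.8
```

Call:
jog_arm:
  deltas:
    - [0,0,0,0,0,0,0]
    - [0,0,0,0,0,0.3,0]
    - [0,0,0,0,0,0.3,0]
    - [0,0,0,0,0,0.2,0]
    - [0,0,0,0,0,0.1,0]
    - [0,0,0,0,0,0,0]
    - [0,0,0,0,0,0,0]

```text
clock: 26.5
tcp_pos: [631.6, -86.7, 107.1]
eef_rot: [-180.0, -0.0, -84.4]
force: [0.5, -0.3, 0.3]
grip_width: 11.9
```

```bash
python3 plan.py 631.5 -86.5 100 -84.4 2; python3 - <<'E'
from h import *
p,d=snap("side");cv2.imwrite("pics/s5.png",cv2.resize(p[115:205,190:310,::-1],(800,600),interpolation=cv2.INTER_CUBIC))
E
```

```text
26.5 [631.6 -86.7 107.1] [-180.    -0.   -84.4] [ 0.5 -0.3  0.3] 11.9
[0.0, 0.0, 0.0] [0.0, 0.0, 0.07]
[0.0, 0.0, 0.0] [0.0, 0.0, 0.07]
```

View pics/s5.png

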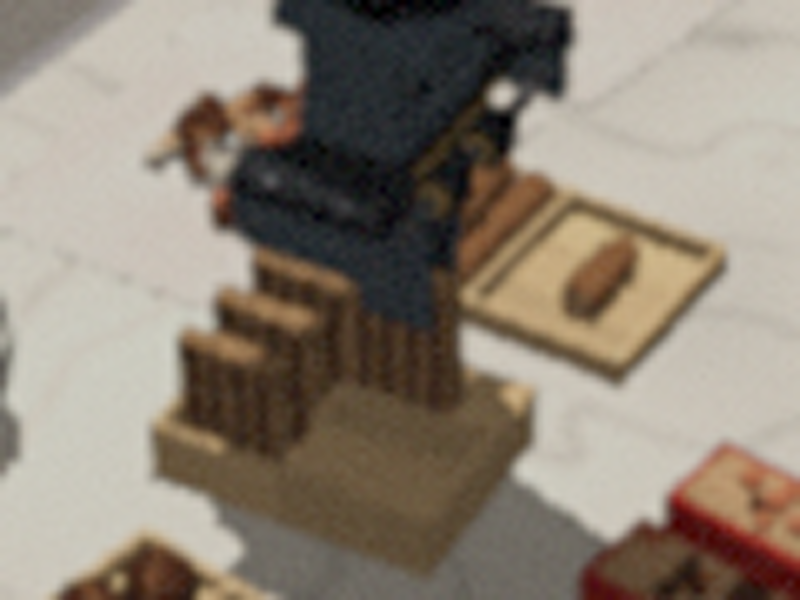

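The bark hangs upright, with its lower edge from about (350,380) to (462,408), above the front of the rack. I'll lower in steps and watch the force.

Call:
jog_arm:
  deltas:
    - [0,0,0,0,0,0.2,0]
    - [0,0,0,0,0,0.2,0]
    - [0,0,0,0,0,0.15,0]
    - [0,0,0,0,0,0,0]

```text
clock: 26.95
tcp_pos: [630.6, -86.5, 77.8]
eef_rot: [179.9, 0.0, -84.4]
force: [-0.5, 0.2, -0.8]
grip_width: 12.0
```

Call:
jog_arm:
  deltas:
    - [0,0,0,0,0,0.1,0]
    - [0,0,0,0,0,0.15,0]
    - [0,0,0,0,0,0.15,0]
    - [0,0,0,0,0,0.04,0]
    - [0,0,0,0,0,0,0]
    - [0,0,0,0,0,0,0]

```text
clock: 27.55
tcp_pos: [631.6, -86.7, 57.5]
eef_rot: [-180.0, -0.0, -84.4]
force: [0.3, 0.3, -0.7]
grip_width: 12.1
```

Call:
jog_arm:
  deltas:
    - [0,0,0,0,0,0.02,0]
    - [0,0,0,0,0,0.01,0]
    - [0,0,0,0,0,0,0]

```text
clock: 27.85
tcp_pos: [631.6, -86.7, 56.1]
eef_rot: [-180.0, -0.0, -84.4]
force: [0.0, -0.3, 0.2]
grip_width: 11.7
```

Call:
jog_arm:
  deltas:
    - [0,0,0,0,0,0,0.2]
    - [0,0,0,0,0,0,0.3]
    - [0,0,0,0,0,0,0.4]
    - [0,0,0,0,0,0,0.4]
    - [0,0,0,0,0,-0.2,0.4]
    - [0,0,0,0,0,-0.5,0.4]
    - [0,0,0,0,0,-0.8,0.4]
    - [0,0,0,0,0,-0.8,0.4]
  force: 20

```text
clock: 28.65
tcp_pos: [631.1, -86.6, 172.6]
eef_rot: [180.0, 0.0, -84.4]
force: [0.3, 0.3, 1.0]
grip_width: 36.9
```

```bash
python3 plan.py 480 -350 200 -84.4 8
```

```text
28.65 [631.1 -86.6 172.6] [180.    0.  -84.4] [0.3 0.3 1. ] 36.9
[0.0, 0.0, 0.0] [0.62, 0.44, -0.07]
[0.0, 0.0, 0.0] [0.62, 0.44, -0.07]
[0.0, 0.0, 0.0] [0.62, 0.44, -0.07]
[0.0, 0.0, 0.0] [0.62, 0.44, -0.07]
[0.0, 0.0, 0.0] [0.62, 0.44, -0.07]
[0.0, 0.0, 0.0] [0.62, 0.44, -0.07]
[0.0, 0.0, 0.0] [0.61, 0.44, -0.06]
[0.01, 0.0, 0.0] [0.62, 0.44, -0.07]
```

Call:
jog_arm:
  deltas:
    - [0,0,0,0.4,0.3,-0.1,0.4]
    - [0,0,0,0.6,0.44,-0.1,0.4]
    - [0,0,0,0.6,0.44,-0.1,0.4]
    - [0,0,0,0.6,0.44,-0.1,0.4]
    - [0,0,0,0.6,0.44,-0.1,0.4]
    - [0,0,0,0.6,0.44,-0.1,0.4]
    - [0,0,0,0.5,0.4,0,0.4]
    - [0,0,0,0,0,0,0.4]

```text
clock: 29.45
tcp_pos: [504.8, -297.4, 201.9]
eef_rot: [-180.0, -0.0, -84.5]
force: [-0.4, 0.9, -0.0]
grip_width: 36.6
```

Call:
jog_arm:
  deltas:
    - [0,0,0,0,0,0,0.4]
    - [0,0,0,0,0,0,0.4]

```text
clock: 29.65
tcp_pos: [506.7, -294.3, 201.2]
eef_rot: [-180.0, -0.0, -84.4]
force: [0.3, -0.3, -0.2]
grip_width: 36.4
```

```bash
python3 - <<'E'
from h import *
p,d=snap("side");cv2.imwrite("pics/s6.png",cv2.resize(p[100:310,100:380,::-1],(800,600),interpolation=cv2.INTER_CUBIC))
q,d=snap("top");cv2.imwrite("pics/t6.png",cv2.resize(q[135:245,95:265,::-1],(800,518),interpolation=cv2.INTER_CUBIC))
cv2.imwrite("pics/t7.png",cv2.resize(q[135:240,200:400,::-1],(800,420),interpolation=cv2.INTER_CUBIC))
o=cv2.imread("pics/top0r.png").astype(int)[...,::-1]
for n,(u0,u1,v0,v1) in dict(scoop=(105,145,165,225),jar=(368,400,195,220)).items(): print(n,np.abs(o[v0:v1,u0:u1]-q[v0:v1,u0:u1]).mean())
E
```

```text
scoop 9.775972222222222
jar 39.624583333333334
```

View pics/s6.png

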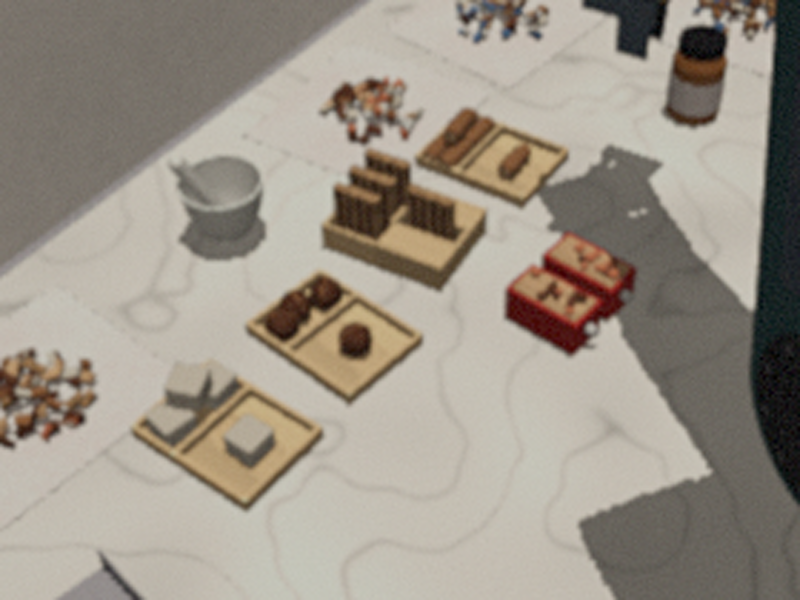

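View pics/t6.png

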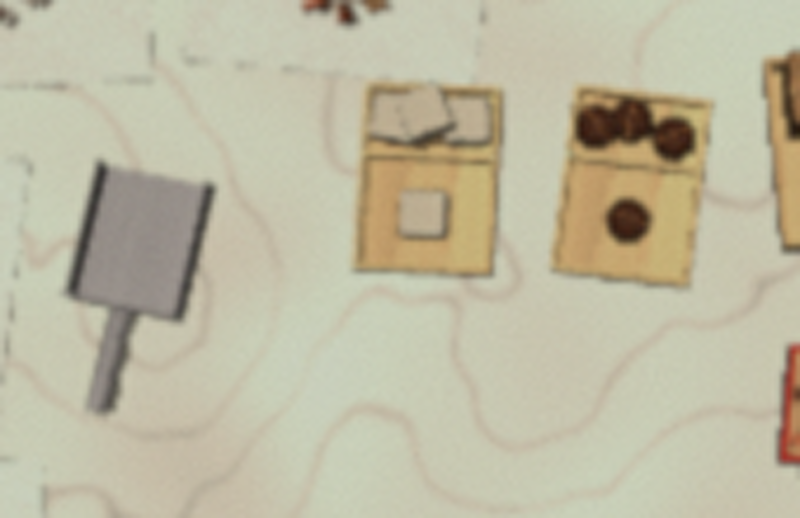

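All four pieces are in place. In the side view the root is at (515,162), the bark stands in the slot at (433,212), the nut is at (355,340) and the block at (250,440). The jar at (697,75) and the scoop show no move.

```bash
python3 -c "
from plant import env
print(env.sign_off(), env.get_state()['clock'])"
```

```text
the job is handed in; nothing more can be done
the job is handed in; nothing more can be done
```

I moved all four pieces in the order root, block, nut, bark. I handed the job in at about 30 s, well under the 118 s limit.

- **Placement:** the last pictures show the root, block and nut lying in the empty front space of their own trays. The bark stands upright in the front slot of the rack. The gripper was clear of everything.
- **Forces:** the highest wrist force I read was about 8 N, though I only read it at the end of each move call.
- **Scoop and jar:** the scoop's pixels changed little between the first and last top views. The same comparison for the jar gave a large difference (39.6 against 9.8 for the scoop). I took this to be the parked arm or its shadow over the jar in that view. In the side view the jar is where it was at the start, to within what I can read off the picture.
- **Not checked:** I judged the final poses by eye and did not measure them.

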